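# Hold the matching sample slide flush on the reader's sloped contact stage

## Robot

A 6-joint arm with a two-finger parallel gripper is mounted at the origin on the work surface. World frame = base frame: x ahead of the robot, y to its left, z up, the work surface at z = 0. Lengths are in m, angles in rad, forces in N, time in s.
With the tool pointing down it reaches from about 0.3 to 0.775 m from the base axis. Payload 14.6 kg.
Tool frame: the origin (TCP) lies on the centre line of the jaws, within the pads' length; the fingertips stand 25 mm ahead of it and the grasp point (between the pads) lies 6 mm ahead of it (ctrl.tip_reach is the distance from the TCP to the fingertips, in m); z points along the fingers, y is the line along which they close (so a half turn about z gives the same grasp; the last joint's range is limited). The gripper opens to 94 mm and grips with 3 to 60 N. Pads are 16 mm wide; open, the fingers measure 119 mm over their backs; the gripper's body (75 mm by 177 mm) begins 78 mm behind the grasp point.
Start: joints at [1.041, 0.3, 1.521, -0, 1.321, -0.067], TCP at [0.246, 0.492, 0.23] pointing down, gripper open.
Joint ranges: [-3.03, 3.03], [-0.79, 2.21], [0.23, 2.52], [-1.04, 4.18], [0, 3.07], [-2.55, 2.55]. Speed limits (rad/s): [2.22, 2.22, 2.57, 3.14, 3.14, 3.14].

## Interface

Orientations are given as [roll, pitch, yaw] about the fixed x, y, z axes, in that order (R = Rz(yaw) Ry(pitch) Rx(roll)).
In Python, from station import ctrl gives the robot as it stands. The module is installed in compiled form; this text tells all that it offers.
- The arm moves only by the tool apply_moves, never from a script. Its argument "deltas" is a list of rows, each a list of 7 numbers: the closure in counts, from 0 (fully open) to 255 (shut), then the shift along the world's x, y, z in cm, then the turn, a rotation vector about the world's x, y, z in rad. In form: [[jaw, tx, ty, tz, ax, ay, az], ...]. A call has 1 to 10 rows; each row shifts and turns the commanded pose from where the row before left it; what a row does not reach is not made up. A row lasts 1/10 s, in which the tool goes at most 50 mm and 8.59 degrees, less where a joint would pass 70% of its speed; a pose out of reach is approached as far as the arm can. A call with a gripper value outside its range is refused whole. The fingers move at their own pace and stop on an object; "grip_force" is the grip in N (left out, the last holds). Time passes only in rows, so rows that do not move let the fingers close. It gives the time, the measured TCP pose, the force, the opening and the grip force at its end, in the units of the state.
- ctrl.get_obs(): the state, without advancing time (a new reading comes with each control period).
- ctrl.camera(name): name is "scene" or "top" or "wrist"; returns a dict with "img" (384x512x3 uint8, red, green, blue), "K" (3x3 intrinsics, pixels), "k1" (the pictures are not rectified: a ray, as slopes to the right and down, at radius r is drawn at 1 + k1 r^2 times it, then the intrinsics apply), "pose" (4x4, takes a point from camera to world coordinates); the wrist camera has in their place "hand_eye" (4x4, takes a point from camera to tool coordinates, whose origin is the TCP and whose axes are the flange's). Camera axes: x right, y up, looking along -z (the intrinsics and any distortion apply to the point x, -y, -z); pixel columns grow to the right and rows downward; lengths in m; the calibration is good to about 2 mm. A picture is of the moment at which its call begins: read the wrist's pose just before it. There is no depth.
- ctrl.hand_in(): hands the job in; it is judged then, once.
The state is a dict: "time_s": time; "qpos": joint angles; "joint_vel": joint speeds; "tau": joint torques, N m; "ee_pos": TCP position; "eef_rot": TCP orientation; "force": force on the tool from outside, world axes, zero at the start; "moment": the same for the moment, N m; "grip_width": finger opening in m; "grip_force": force on a finger pad.
Only numpy, scipy, OpenCV 4.12 (cv2) and the standard library are available. Lean on these libraries where they do the work, as an engineer would, in place of code of your own. Each camera call takes 0.05 s, during which the arm holds its last target. There are 200 camera calls.

## Task

Three look-alike coated sample slides lie on the mat: pick up by its orange fin the middle-sized one, which is the one that just fits between the guide rails of the contact reader. Tilt it to match the reader's sloped stage, lay it between the rails and press it gently and flush onto both brass contact bars, and finish while still holding it there, pressed on both bars. Do not disturb the other two slides and do not change the stage's slope.

Things in the scene. Friction and masses are not known exactly. Their poses are not given: they have to be found in the camera images.
- slide_middle: The slide to use: pale plate 64 (own x) x 34 (y) x 5 mm, violet on top, with an orange fin on its middle: 34 long (x), 10 thick (y, the width to grip), 5 to 49 mm above the underside. Origin: centre of the underside; z up through the fin. About 60 g. The same when turned 180 degrees about z. Starts flat on the mat, fin up.
- slide_narrow: Look-alike, too narrow: plate 64 x 24 x 5 mm, same fin, same axes and origin. Leave it alone.
- slide_wide: Look-alike, too wide: plate 64 x 44 x 5 mm, same fin, same axes and origin. Leave it alone.
- mat: Grey-blue fixed mat 160 (x) x 360 (y) x 3 mm on which the three slides lie in any order, about 105 mm apart along the mat's y. Origin: centre of its underside, on the bench.
- reader: Contact reader, fixed. Origin: at bench level under the tilting stage; x to its back, away from the robot. Grey base x -85 to 175, 130 wide, 20 mm high; two round cheeks beside the stage, y 37 to 47 mm each side, 95 high; white box behind, x 70 to 170, 65 high. The stage's level axis (along y) is 60 mm above the origin, clamped stiff: gentle pushing does not turn it.
- stage_face (a point): Centre of the sloped face in the plane of the unpressed bar tops, 49 mm from the stage's axis; z out of the face (up and to the reader's -x), x up the slope, y level. Slope 0.25 to 0.6 rad, different each time. Dark plate 84 (x) x 66 mm, 3 mm below the bar tops. Steel rails along x, 40 mm apart inside, 76 long, 8 mm thick, tops 4 mm above the bars. Slide's x goes along this x, either way round.
- bar_low: Lower brass contact bar, 6 (x) x 36 (y) mm, 24 mm down the slope from the face centre. Origin: middle of its top; axes as the face. Sprung: sinks into the face by 0.5 mm per N, at most 3 mm (level with the dark plate).
- bar_high: Upper brass contact bar, the same, sprung alike, 24 mm up the slope from the face centre. Origin: middle of its top; axes as the face.

How it is judged:
By the outcome, as a careful person would: the job done as asked, in the order asked, and still so for the second after the job is handed in, while the arm keeps its last pose, push and grip.
It also fails if it takes over 40 s, if anything falls off the work surface, if the arm or the gripper's body presses on something with over 40 N, if the wrist force passes 120 N, or if a joint passes its speed limit or range.

## Working session

There is one attempt and no reset: what is moved stays moved. The work goes in short steps, Python scripts to look and compute and a tool call to move; the robot and the scene stay as the last step left them, time stands still between calls to the robot, and variables do not carry over. Pictures are saved under pics/ and viewed, at most 10 in all, crops included, and the job is handed in when it is done.

Besides the shell and the picture viewer there is one more tool, called after "Call:" by a JSON object that holds its "fn" and its "kwargs". apply_moves: Moves the arm, as the interface text tells. Its arguments: {"type":"object","properties":{"deltas":{"type":"array"},"grip_force":{"type":"number"}},"required":["deltas"]}

```bash
mkdir -p pics
python3 - <<'E'
from station import ctrl
import cv2,numpy as np
o=ctrl.get_obs();print(o['time_s'],o['ee_pos'],o['eef_rot'],o['grip_width'])
for n in('scene','top'):
    c=ctrl.camera(n);print(n,c['K'].tolist(),c['k1'],np.round(c['pose'],4).tolist())
    cv2.imwrite(f'pics/{n}0.png',cv2.resize(c['img'][:,:,::-1],(800,600),interpolation=cv2.INTER_CUBIC))
    np.savez(f'{n}0.npz',**c)
E
```

```text
0.0 [0.24542633 0.49191735 0.22989134] [-3.14039872e+00 -5.40988010e-05  2.67882981e+00] 0.09395178025053108
scene [[359.0473985691185, 0.0, 249.4357226168166], [0.0, 359.0473985691185, 188.8843913761407], [0.0, 0.0, 1.0]] 0.005560006576487204 [[0.0899, -0.5836, 0.8071, 1.181], [0.9959, 0.0445, -0.0787, -0.0996], [0.01, 0.8108, 0.5852, 0.5552], [0.0, 0.0, 0.0, 1.0]]
top [[424.70690567622006, 0.0, 255.40785439819058], [0.0, 424.70690567622006, 198.3522946070398], [0.0, 0.0, 1.0]] -0.0450791596739414 [[-0.0298, 0.999, -0.0321, 0.5248], [-0.9994, -0.0292, 0.0185, -0.0455], [0.0176, 0.0326, 0.9993, 1.1208], [0.0, 0.0, 0.0, 1.0]]
```

View pics/top0.png

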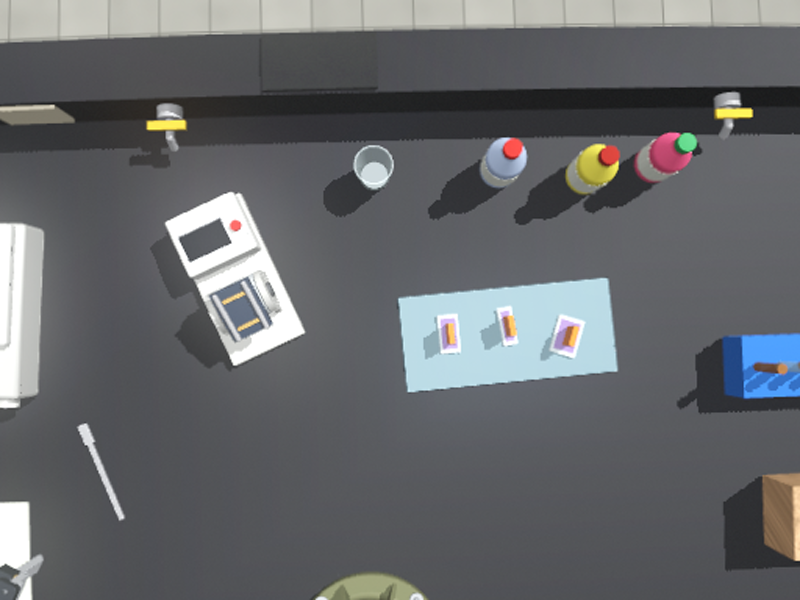

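View pics/scene0.png

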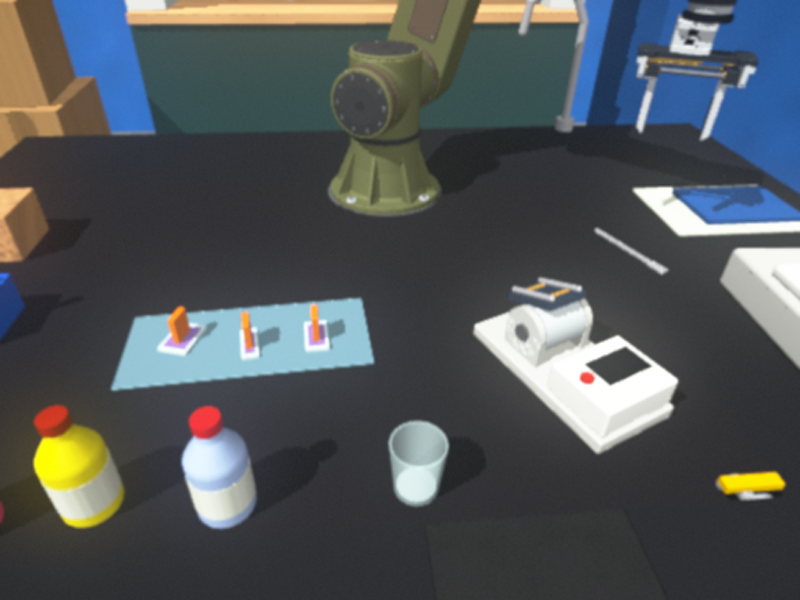

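The top view shows slides at about (449,335), (508,326) and (568,336), with the left one looking middle-sized. The reader's stage is at about (242,308). I'll measure these coarsely first.

```bash
cat > h.py <<'E'
import numpy as np,cv2
from scipy.spatial.transform import Rotation as R
from scipy.optimize import least_squares
F=np.diag([1.,-1,-1])
def pose(c,o=None):
    if 'pose' in c: return np.array(c['pose'])
    T=np.eye(4);T[:3,:3]=R.from_euler('xyz',o['eef_rot']).as_matrix();T[:3,3]=o['ee_pos'];return T@np.array(c['hand_eye'])
def proj(P,c,T):
    q=(np.atleast_2d(P)-T[:3,3])@T[:3,:3]@F
    s=q[:,:2]/q[:,2:]; s=s*(1+float(c['k1'])*(s**2).sum(1,keepdims=True))
    K=np.array(c['K']);return s*[K[0,0],K[1,1]]+K[:2,2]
def unproj(uv,c,T,z):
    K=np.array(c['K']);d=(np.atleast_2d(uv)-K[:2,2])/[K[0,0],K[1,1]];s=d.copy()
    for _ in range(10): s=d/(1+float(c['k1'])*(s**2).sum(1,keepdims=True))
    r=np.c_[s,np.ones(len(s))]@F@T[:3,:3].T
    return T[:3,3]+r*((z-T[2,3])/r[:,2:])
E
python3 - <<'E'
from h import *
c=dict(np.load('top0.npz'));T=c['pose'];im=c['img']
hsv=cv2.cvtColor(im,cv2.COLOR_RGB2HSV);x0,y0,x1,y1=np.array([405,280,612,390])*.64
h=hsv[...,0].astype(int)
mat=(h>85)&(h<115)&(hsv[...,1]>40)
m=np.zeros(h.shape,np.uint8);s=np.s_[int(y0):int(y1),int(x0):int(x1)]
m[s]=(~mat[s]&(hsv[...,2][s]>120))*255
for k in cv2.findContours(m,cv2.RETR_EXTERNAL,cv2.CHAIN_APPROX_NONE)[0]:
    if cv2.contourArea(k)<60: continue
    p=unproj(k[:,0].astype(float),c,T,.008)[:,:2]
    r=cv2.minAreaRect((p*1000).astype(np.float32));print('slide',np.round(r[0],1),np.round(r[1],1),r[2],len(k))
pts=np.array([[398,298],[608,278],[617,371],[407,391]])*.64
print('mat',unproj(pts,c,T,.003).round(3))
pts=np.array([[303,333],[236,364]])*.64
q=unproj(pts,c,T,.02);print('base front corners',q.round(3),np.linalg.norm(q[0]-q[1]))
d=q[0]-q[1];x=np.array([-d[1],d[0],0]);x/=np.linalg.norm(x)
print('reader org',(q.mean(0)+.085*x).round(3),np.arctan2(x[1],x[0]))
E
```

```text
slide [ 509.8 -347.4] [48.6 67.4] 71.82239532470703 79
slide [ 519.9 -147.3] [67.8 36.9] 4.22038459777832 74
slide [ 529.9 -246.4] [67.8 28.7] 8.880224227905273 66
mat [[ 0.581 -0.065  0.003]
 [ 0.605 -0.424  0.003]
 [ 0.446 -0.433  0.003]
 [ 0.424 -0.076  0.003]]
base front corners [[0.527 0.094 0.02 ]
 [0.479 0.206 0.02 ]] 0.12191486331635143
reader org [0.581 0.184 0.02 ] 0.4045279197128389
```

Run:
```python
from h import *
from station import ctrl
c=ctrl.camera('wrist');print(np.round(c['hand_eye'],3).tolist(),c['K'].round(0).tolist(),c['k1'])
```

```text
[[-0.0, 0.966, 0.258, 0.074], [1.0, 0.0, 0.0, -0.002], [0.0, 0.258, -0.966, -0.154], [0.0, 0.0, 0.0, 1.0]] [[293.0, 0.0, 258.0], [0.0, 293.0, 193.0], [0.0, 0.0, 1.0]] -0.009609071707265028
```

Call:
{"fn": "apply_moves", "kwargs": {"deltas": [[0, 3.5, -3.5, -0.2, 0, 0, 0.095], [0, 3.5, -3.5, -0.2, 0, 0, 0.095], [0, 3.5, -3.5, -0.2, 0, 0, 0.095], [0, 3.5, -3.5, -0.2, 0, 0, 0.095], [0, 3.5, -3.5, -0.2, 0, 0, 0.095], [0, 3.5, -3.5, -0.2, 0, 0, 0.095], [0, 3.5, -3.5, -0.2, 0, 0, 0.095], [0, 3.5, -3.5, -0.2, 0, 0, 0.095], [0, 3.5, -3.5, -0.2, 0, 0, 0.095], [0, 0, 0, 0, 0, 0, 0]]}}

```text
time_s: 1.15
ee_pos: [0.5631, 0.173, 0.2113]
eef_rot: [-3.141, -0.001, -2.75]
force: [-0.8, 0.6, 0.7]
grip_width: 0.0939
grip_force: 0.0
```

Run:
```python
from h import *
from station import ctrl
o=ctrl.get_obs();c=ctrl.camera('wrist');print(o['time_s'],o['ee_pos'],o['eef_rot'],o['joint_vel'].round(3) if hasattr(o['joint_vel'],'round') else o['joint_vel'])
np.savez('w1.npz',T=pose(c,o),**c)
im=c['img'][110:340,120:400,::-1]
cv2.imwrite('pics/w1.png',cv2.resize(im,None,fx=2.6,fy=2.6,interpolation=cv2.INTER_CUBIC))
```

```text
1.15 [0.56313563 0.17298096 0.21134919] [-3.14103704e+00 -1.09201782e-03 -2.75029862e+00] [ 0.089 -0.046  0.06   0.019 -0.002  0.185]
```

View pics/w1.png

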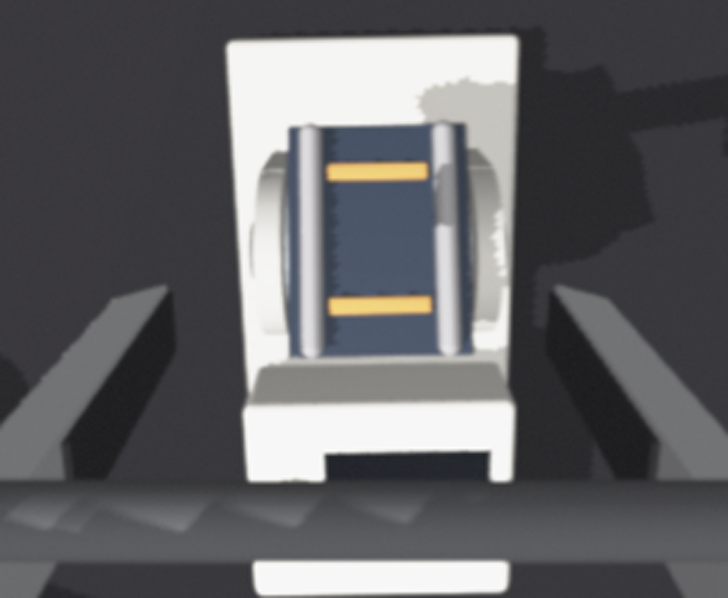

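The wrist view shows the reader squarely. The low bar is at about crop (378,172) and the high bar at (381,305). Next is a joint fit of reader x, y, yaw and slope over all three cameras.

Run:
```python
from h import *
C={n:dict(np.load(f)) for n,f in dict(w='w1.npz',top='top0.npz',scene='scene0.npz').items()}
TT={'w':C['w']['T'],'top':C['top']['pose'],'scene':C['scene']['pose']}
roi=dict(w=(225,160,305,245),top=(135,175,185,220),scene=(325,175,375,200))
B={}
for n,c in C.items():
    hsv=cv2.cvtColor(c['img'],cv2.COLOR_RGB2HSV)
    x0,y0,x1,y1=roi[n];m=np.zeros(hsv.shape[:2],np.uint8)
    s=np.s_[y0:y1,x0:x1]
    m[s]=((hsv[...,0][s]>12)&(hsv[...,0][s]<28)&(hsv[...,1][s]>80))
    k,l,st,ce=cv2.connectedComponentsWithStats(m)
    b=[(ce[i],st[i].tolist()) for i in range(1,k) if st[i,4]>=5];B[n]=b
    for x in b: print(n,x[0].round(2),x[1])
c=C['scene'];cv2.imwrite('pics/s1.png',cv2.resize(c['img'][165:260,290:440,::-1],None,fx=5,fy=5,interpolation=cv2.INTER_CUBIC))
```

```text
w [264.65 175.57] [245, 172, 40, 8, 283]
w [265.43 226.99] [246, 224, 40, 7, 277]
top [148.89 190.44] [142, 187, 15, 8, 36]
top [158.4  207.37] [152, 204, 14, 8, 35]
scene [343.  183.1] [338, 181, 11, 5, 29]
scene [358.26 186.77] [353, 185, 11, 5, 31]
```

View pics/s1.png

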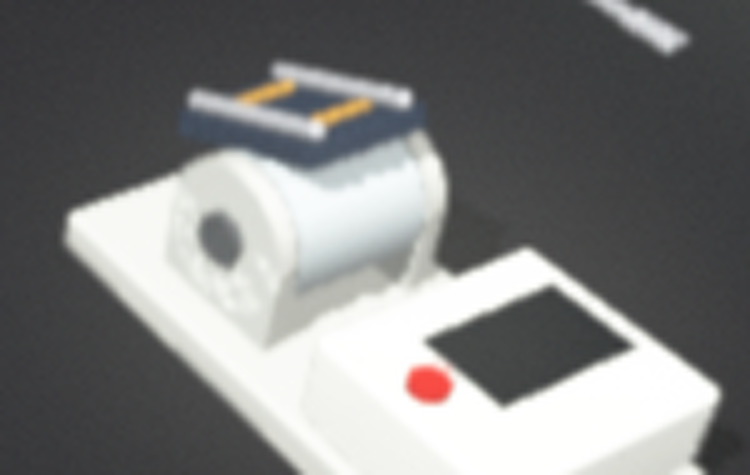

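The scene crop shows the rails running from (277,69) to (407,98) on +y and from (195,97) to (320,130) on −y. The near rail partly hides the bars.

```bash
cat > fit.py <<'E'
from h import *
C={n:dict(np.load(f)) for n,f in dict(w='w1.npz',top='top0.npz',scene='scene0.npz').items()}
TT={'w':C['w']['T'],'top':C['top']['pose'],'scene':C['scene']['pose']}
def face(p):
    x,y,a,s=p[:4]
    Rr=R.from_euler('z',a).as_matrix();o=np.array([x,y,0])
    Rf=Rr@R.from_euler('y',-s).as_matrix()
    return Rr,o,Rf,o+Rr@[0,0,.06]+Rf@[0,0,.049]
S=lambda u,v:(290+(u+.5)/5-.5,165+(v+.5)/5-.5)
W=lambda u,v:(120+(u+.5)/2.6-.5,110+(v+.5)/2.6-.5)
Tp=lambda u,v:((u+.5)*.64-.5,(v+.5)*.64-.5)
fp=[('w',(264.65,175.57),(-.024,0,0)),('w',(265.43,226.99),(.024,0,0)),
('top',(148.89,190.44),(.024,0,0)),('top',(158.4,207.37),(-.024,0,0)),
('scene',S(277,69),(-.038,.024,.004)),('scene',S(407,98),(.038,.024,.004)),
('scene',S(195,97),(-.038,-.024,.004)),('scene',S(320,130),(.038,-.024,.004)),
('w',W(309,128),(-.038,-.024,.004)),('w',W(443,124),(-.038,.024,.004)),('w',W(312,352),(.038,-.024,.004)),('w',W(450,350),(.038,.024,.004))]
bp=[('w',W(228,42),(-.085,-.065,.02)),('w',W(518,37),(-.085,.065,.02)),('top',Tp(303,333),(-.085,-.065,.02)),('top',Tp(236,364),(-.085,.065,.02))]
# camera translation nuisances (2 mm each), as priors
cams=['w','top','scene']
def res(p,full=False):
    Rr,o,Rf,f=face(p);d=p[4:].reshape(3,3);out=[]
    for L,RR,t in((fp,Rf,f),(bp,Rr,o)):
        for n,uv,q in L:
            T=TT[n].copy();T[:3,3]+=d[cams.index(n)]
            out.append(proj(RR@q+t,C[n],T)[0]-uv)
    out=np.array(out)
    return out if full else np.r_[out.ravel()/.7,d.ravel()/.0015]
if __name__=='__main__':
    r=least_squares(res,np.r_[.58,.184,.4,.4,np.zeros(9)],loss='soft_l1')
    cov=np.linalg.inv(r.jac.T@r.jac)
    print(r.x[:4].round(4),np.sqrt(np.diag(cov))[:4].round(4),'face',face(r.x)[3].round(4))
    print((r.x[4:]*1e3).round(1));print(res(r.x,True).round(1).tolist())
E
python3 fit.py
```

```text
[0.5802 0.1856 0.4105 0.3809] [0.0013 0.0012 0.0058 0.0137] face [0.5635 0.1783 0.1055]
[ 0.9  0.7  0.1  0.1 -0.1  0.2 -1.2 -0.6  0.8]
[[-0.0, 0.2], [0.3, 0.5], [0.1, -0.2], [0.0, -0.1], [0.6, 0.0], [-0.8, -0.2], [0.5, 0.0], [-0.8, -0.4], [-0.0, 1.7], [0.2, 2.3], [-0.4, -1.4], [0.1, -1.6], [-1.1, -0.1], [0.5, -0.5], [1.0, -0.4], [-1.8, 1.2]]
```

```bash
sed -i "s/^('w',W(309.*$/('w',W(290,128),(-.042,-.033,-.003)),('w',W(467,123),(-.042,.033,-.003)),('w',W(290,356),(.042,-.033,-.003)),('w',W(473,354),(.042,.033,-.003))]/" fit.py; python3 fit.py
```

```text
[0.5802 0.1857 0.409  0.3766] [0.0013 0.0011 0.0049 0.0136] face [0.5636 0.1785 0.1056]
[ 0.7  0.4  3.2  0.2  0.   0.2 -1.1 -0.4  0.8]
[[0.4, 0.2], [0.6, -0.1], [0.1, -0.3], [-0.0, -0.1], [0.6, -0.0], [-0.7, -0.2], [0.5, -0.0], [-0.7, -0.3], [-0.9, -0.4], [-0.3, 0.3], [-0.4, 0.3], [0.3, -0.0], [-0.2, 0.0], [0.4, -0.1], [0.9, -0.3], [-1.8, 1.2]]
```

Call:
{"fn": "apply_moves", "kwargs": {"deltas": [[0, -0.6, -4.6, 0, 0, 0, -0.045], [0, -0.6, -4.6, 0, 0, 0, -0.045], [0, -0.6, -4.6, 0, 0, 0, -0.045], [0, -0.6, -4.6, 0, 0, 0, -0.045], [0, -0.6, -4.6, 0, 0, 0, -0.045], [0, -0.6, -4.6, 0, 0, 0, -0.045], [0, -0.6, -4.6, 0, 0, 0, -0.045], [0, 0, 0, -4, 0, 0, 0], [0, 0, 0, 0, 0, 0, 0], [0, 0, 0, 0, 0, 0, 0]]}}

```text
time_s: 2.2
ee_pos: [0.5185, -0.1436, 0.1729]
eef_rot: [3.141, -0.001, -3.064]
force: [0.3, -0.4, -0.3]
grip_width: 0.094
grip_force: 0.0
```

Run:
```python
from h import *
from station import ctrl
o=ctrl.get_obs();c=ctrl.camera('wrist');print(o['time_s'],o['ee_pos'],o['eef_rot'])
np.savez('w2.npz',T=pose(c,o),**c)
cv2.imwrite('pics/w2.png',cv2.resize(c['img'][60:340,80:430,::-1],None,fx=2.1,fy=2.1,interpolation=cv2.INTER_CUBIC))
```

```text
2.2 [ 0.51849393 -0.14360794  0.17289726] [ 3.14094660e+00 -1.03252788e-03 -3.06350068e+00]
```

View pics/w2.png

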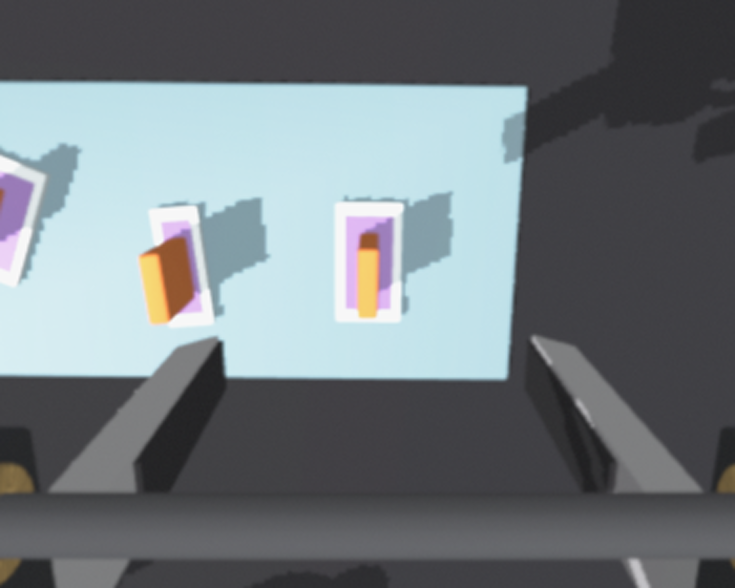

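Target slide corners in this crop are (335,203), (403,202), (401,322) and (336,321). The narrow neighbour is well clear to the left.

Run:
```python
from h import *
c=dict(np.load('w2.npz'));T=c['T']
uv=np.array([[335,203],[403,202],[401,322],[336,321]])
f=lambda uv:np.array([80,60])+(uv+.5)/2.1-.5
q=unproj(f(uv),c,T,.008);print(q.round(4))
L=lambda a,b:np.linalg.norm(q[a]-q[b])
print('w',L(0,1),L(2,3),'l',L(0,3),L(1,2),'centre',q.mean(0).round(4))
d=(q[2]+q[3]-q[0]-q[1])/2;print('yaw',np.arctan2(d[1],d[0]))
fin=unproj(f(np.array([[357.5,250],[378.5,250],[357,317],[378,317]])),c,T,.052);print('fin top',fin.round(4),fin.mean(0))
```

```text
[[ 0.4884 -0.1687  0.008 ]
 [ 0.4852 -0.1335  0.008 ]
 [ 0.5506 -0.1288  0.008 ]
 [ 0.5527 -0.1642  0.008 ]]
w 0.03528601975140257 0.03548330974381357 l 0.06446775777693224 0.06556078157809966 centre [ 0.5192 -0.1488  0.008 ]
yaw 0.0712346554213464
fin top [[ 0.5029 -0.1547  0.052 ]
 [ 0.5022 -0.1452  0.052 ]
 [ 0.535  -0.1527  0.052 ]
 [ 0.5343 -0.1429  0.052 ]] [ 0.51860563 -0.14886749  0.052     ]
```

Call:
{"fn": "apply_moves", "kwargs": {"deltas": [[110, 0.05, -0.5, -3, 0, 0, -0.007], [110, 0, 0, -4, 0, 0, 0], [110, 0, 0, -3.4, 0, 0, 0], [110, 0, 0, -2, 0, 0, 0], [110, 0, 0, -1, 0, 0, 0], [110, 0, 0, 0, 0, 0, 0]], "grip_force": 15}}

```text
time_s: 2.85
ee_pos: [0.5194, -0.1491, 0.0387]
eef_rot: [3.141, -0.0, -3.07]
force: [-0.3, 0.2, 0.7]
grip_width: 0.0539
grip_force: 0.0
```

Call:
{"fn": "apply_moves", "kwargs": {"deltas": [[200, 0, 0, 0, 0, 0, 0], [240, 0, 0, 0, 0, 0, 0], [255, 0, 0, 0, 0, 0, 0], [255, 0, 0, 0, 0, 0, 0], [255, 0, 0, 0, 0, 0, 0], [255, 0, 0, 0, 0, 0, 0]], "grip_force": 15}}

```text
time_s: 3.45
ee_pos: [0.5191, -0.1499, 0.0386]
eef_rot: [-3.142, 0.0, -3.072]
force: [-0.8, 0.7, 2.6]
grip_width: 0.0096
grip_force: 15.0
```

Call:
{"fn": "apply_moves", "kwargs": {"deltas": [[255, 0, 0, 1, 0, 0, 0], [255, 0, 0, 3, 0, 0, 0], [255, 0, 0, 5, 0, 0, 0], [255, 0, 0, 5, 0, 0, 0], [255, 0, 0, 2, 0, 0, 0], [255, 0, 0, 0, 0, 0, 0]]}}

```text
time_s: 4.05
ee_pos: [0.52, -0.1502, 0.2023]
eef_rot: [-3.139, 0.006, -3.071]
force: [0.1, -0.3, -1.4]
grip_width: 0.0101
grip_force: 15.0
```

```bash
cat > goal.py <<'E'
from fit import *
from station import ctrl
import sys
P=np.array([.5802,.1857,.409,.3766])
def goal(h,P=P,off=.0356):
    Rr,o,Rf,f=face(P)
    return f+Rf@[0,0,off+h],Rf@np.diag([-1.,1,-1])
def delta(o,h,**k):
    p,Rt=goal(h,**k)
    return (p-o['ee_pos'])*100,(R.from_matrix(Rt)*R.from_euler('xyz',o['eef_rot']).inv()).as_rotvec()
if __name__=='__main__':
    o=ctrl.get_obs();print(o['time_s'],np.round(o['ee_pos'],4),np.round(o['force'],2),np.round(o['moment'],3),o['grip_width'],o['grip_force'])
    for h in map(float,sys.argv[1:]):
        d=delta(o,h);print(h,d[0].round(2),d[1].round(4))
E
python3 goal.py .05
```

```text
4.05 [ 0.52   -0.1502  0.2023] [ 0.1  -0.28 -1.42] [ 0.033 -0.039  0.035] 0.010072552687372442 15.000001341104507
0.05 [ 1.47 31.62 -1.72] [ 0.0909 -0.3615  0.3353]
```

Call:
{"fn": "apply_moves", "kwargs": {"deltas": [[255, 0.15, 3.16, -0.17, 0.009, -0.036, 0.0335], [255, 0.15, 3.16, -0.17, 0.009, -0.036, 0.0335], [255, 0.15, 3.16, -0.17, 0.009, -0.036, 0.0335], [255, 0.15, 3.16, -0.17, 0.009, -0.036, 0.0335], [255, 0.15, 3.16, -0.17, 0.009, -0.036, 0.0335], [255, 0.15, 3.16, -0.17, 0.009, -0.036, 0.0335], [255, 0.15, 3.16, -0.17, 0.009, -0.036, 0.0335], [255, 0.15, 3.16, -0.17, 0.009, -0.036, 0.0335], [255, 0.15, 3.16, -0.17, 0.009, -0.036, 0.0335], [255, 0.15, 3.16, -0.17, 0.009, -0.036, 0.0335]]}}

```text
time_s: 5.05
ee_pos: [0.5333, 0.1673, 0.1801]
eef_rot: [3.139, 0.369, -2.732]
force: [1.2, -0.7, -0.2]
grip_width: 0.0099
grip_force: 15.0
```

Call:
{"fn": "apply_moves", "kwargs": {"deltas": [[255, 0, 0, 0, 0, 0, 0], [255, 0, 0, 0, 0, 0, 0], [255, 0, 0, 0, 0, 0, 0]]}}

```text
time_s: 5.35
ee_pos: [0.5339, 0.1654, 0.1809]
eef_rot: [3.139, 0.368, -2.734]
force: [-0.4, -0.1, -0.1]
grip_width: 0.0098
grip_force: 15.0
```

```bash
python3 goal.py .05 .015
python3 - <<'E'
from h import *
from station import ctrl
o=ctrl.get_obs();c=ctrl.camera('wrist')
np.savez('w3.npz',T=pose(c,o),**c)
s=ctrl.camera('scene');np.savez('s3.npz',**s)
a=cv2.resize(c['img'][60:280,130:390,::-1],(700,592),interpolation=cv2.INTER_CUBIC)
cv2.imwrite('pics/w3.png',a)
cv2.imwrite('pics/s3.png',cv2.resize(s['img'][130:230,300:420,::-1],(720,600),interpolation=cv2.INTER_CUBIC))
E
```

```text
5.35 [0.5339 0.1654 0.1809] [-0.35 -0.09 -0.13] [0.023 0.195 0.023] 0.009770920758157687 15.0
0.05 [0.09 0.06 0.42] [ 0.0016 -0.0087  0.0004]
0.015 [ 1.27  0.57 -2.83] [ 0.0016 -0.0087  0.0004]
```

View pics/w3.png

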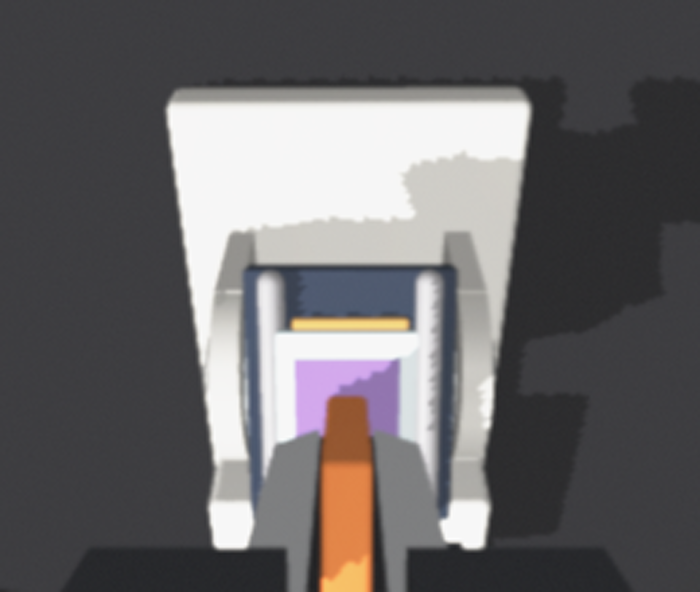

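View pics/s3.png

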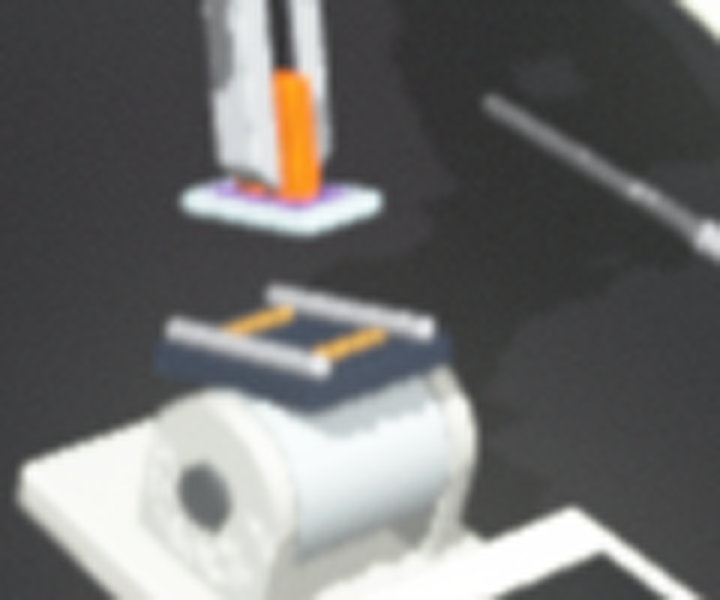

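The wrist view shows the slide low edge at (275–419, 332) just above the low bar (291–409, 318–330), centred between the rails. The scene view shows the slide above the stage, roughly parallel to it. I'll check the predictions against these in the same camera.

Run:
```python
from goal import *
c=dict(np.load('w3.npz'));T=c['T'];s=dict(np.load('s3.npz'))
o=ctrl.get_obs();Rt=R.from_euler('xyz',o['eef_rot']).as_matrix();t=np.array(o['ee_pos'])
W=lambda q:((q-[130,60]+.5)*2.692-.5).round(1).tolist()
Sc=lambda q:((q-[300,130]+.5)*6-.5).round(1).tolist()
sl=np.array([[.032,-.017,.0306],[.032,.017,.0306],[-.032,-.017,.0306],[-.032,.017,.0306]])
sw=sl@Rt.T+t
print('slide low-end top corners: pred w',W(proj(sw,c,T)),'meas [275,332],[419,332]')
print('slide scene pred',Sc(proj(sw,s,s['pose'])),'low-,low+,high-,high+')
Rr,oo,Rf,f=face(P)
bar=np.array([[-.027,-.018,0],[-.027,.018,0]])@Rf.T+f
print('bar front edge pred w',W(proj(bar,c,T)),'meas [291,318],[409,318]')
pl=np.array([[-.042,-.033,-.003],[-.042,.033,-.003]])@Rf.T+f
print('plate pred',W(proj(pl,c,T)),'meas [245,266],[457,266]')
r=np.array([[-.038,-.024,.004],[-.038,.024,.004],[.038,-.024,.004],[.038,.024,.004]])@Rf.T+f
print('rails scene pred',Sc(proj(r,s,s['pose'])),'meas [172,326],[274,292],[322,366],[428,326]')
```

```text
slide low-end top corners: pred w [[281.9, 338.3], [423.2, 338.3], [287.0, 576.5], [417.0, 576.5]] meas [275,332],[419,332]
slide scene pred [[182.5, 196.1], [254.5, 173.7], [303.3, 219.7], [378.6, 195.3]] low-,low+,high-,high+
bar front edge pred w [[293.5, 324.5], [410.8, 324.4]] meas [291,318],[409,318]
plate pred [[244.2, 274.5], [460.0, 274.2]] meas [245,266],[457,266]
rails scene pred [[175.6, 323.0], [274.9, 289.5], [317.9, 360.6], [422.4, 323.3]] meas [172,326],[274,292],[322,366],[428,326]
```

Call:
{"fn": "apply_moves", "kwargs": {"deltas": [[255, 0.25, 0.12, -0.58, 0.0016, -0.0087, 0], [255, 0.25, 0.12, -0.58, 0, 0, 0], [255, 0.25, 0.12, -0.58, 0, 0, 0], [255, 0.25, 0.12, -0.58, 0, 0, 0], [255, 0.25, 0.12, -0.58, 0, 0, 0], [255, 0.25, 0.12, -0.58, 0, 0, 0], [255, 0, 0, 0, 0, 0, 0], [255, 0, 0, 0, 0, 0, 0]]}}

```text
time_s: 6.25
ee_pos: [0.5491, 0.1734, 0.1465]
eef_rot: [-3.142, 0.378, -2.732]
force: [0.3, -0.2, -0.7]
grip_width: 0.0096
grip_force: 15.0
```

```bash
python3 goal.py .008 .003 0
python3 - <<'E'
from h import *
from station import ctrl
o=ctrl.get_obs();c=ctrl.camera('wrist');np.savez('w4.npz',T=pose(c,o),**c)
cv2.imwrite('pics/w4.png',cv2.resize(c['img'][110:260,150:370,::-1],(792,540),interpolation=cv2.INTER_CUBIC))
E
```

```text
6.25 [0.5491 0.1734 0.1465] [ 0.25 -0.21 -0.69] [-0.06   0.255 -0.089] 0.009618245132395438 14.999853372573853
0.008 [-0.01 -0.12 -0.04] [-0.0004  0.001  -0.0005]
0.003 [ 0.16 -0.05 -0.51] [-0.0004  0.001  -0.0005]
0.0 [ 0.26 -0.   -0.79] [-0.0004  0.001  -0.0005]
```

View pics/w4.png

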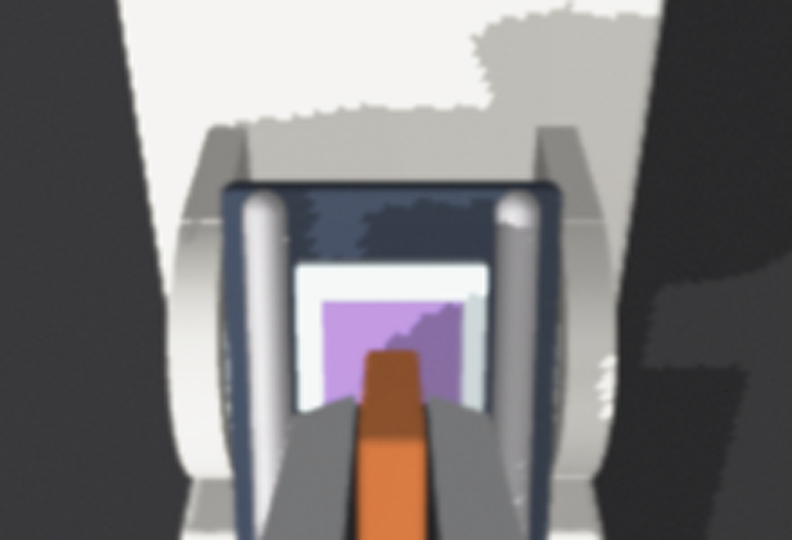

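The slide sits centred between the rails, with gaps of about 9 px on each side, and parallel to them. Now creeping down along the face normal.

Call:
{"fn": "apply_moves", "kwargs": {"deltas": [[255, 0.034, 0.015, -0.093, 0, 0, 0], [255, 0.034, 0.015, -0.093, 0, 0, 0], [255, 0.034, 0.015, -0.093, 0, 0, 0], [255, 0.034, 0.015, -0.093, 0, 0, 0], [255, 0, 0, 0, 0, 0, 0], [255, 0, 0, 0, 0, 0, 0]]}}

```text
time_s: 6.9
ee_pos: [0.5504, 0.1739, 0.1429]
eef_rot: [-3.142, 0.378, -2.732]
force: [0.5, -0.7, -0.4]
grip_width: 0.0099
grip_force: 15.0
```

```bash
python3 goal.py 0
```

```text
6.9 [0.5504 0.1739 0.1429] [ 0.47 -0.67 -0.38] [ 0.002  0.234 -0.015] 0.009870725291059222 14.99986007809639
0.0 [ 0.12 -0.06 -0.42] [-0.0005  0.0012 -0.0004]
```

Call:
{"fn": "apply_moves", "kwargs": {"deltas": [[255, 0.034, 0.015, -0.093, 0, 0, 0], [255, 0.034, 0.015, -0.093, 0, 0, 0], [255, 0, 0, 0, 0, 0, 0], [255, 0, 0, 0, 0, 0, 0]]}}

```text
time_s: 7.3
ee_pos: [0.5511, 0.1743, 0.141]
eef_rot: [-3.142, 0.378, -2.732]
force: [-0.0, -0.3, 1.0]
grip_width: 0.0099
grip_force: 15.0
```

Call:
{"fn": "apply_moves", "kwargs": {"deltas": [[255, 0.034, 0.015, -0.093, 0, 0, 0], [255, 0, 0, 0, 0, 0, 0], [255, 0, 0, 0, 0, 0, 0]]}}

```text
time_s: 7.6
ee_pos: [0.5514, 0.1744, 0.1401]
eef_rot: [-3.141, 0.378, -2.732]
force: [-0.1, -0.2, -0.4]
grip_width: 0.0096
grip_force: 15.0
```

```bash
python3 goal.py 0
```

```text
7.6 [0.5514 0.1744 0.1401] [-0.14 -0.16 -0.39] [-0.018  0.243  0.038] 0.00958195103707495 14.999974966049194
0.0 [ 0.02 -0.11 -0.14] [-0.0004  0.0012 -0.0005]
```

Call:
{"fn": "apply_moves", "kwargs": {"deltas": [[255, 0.034, 0.015, -0.093, 0, 0, 0], [255, 0, 0, 0, 0, 0, 0], [255, 0, 0, 0, 0, 0, 0]]}}

```text
time_s: 7.9
ee_pos: [0.5518, 0.1745, 0.1392]
eef_rot: [-3.141, 0.378, -2.732]
force: [-0.2, -0.2, 0.2]
grip_width: 0.0098
grip_force: 15.0
```

Call:
{"fn": "apply_moves", "kwargs": {"deltas": [[255, 0.034, 0.015, -0.093, 0, 0, 0], [255, 0, 0, 0, 0, 0, 0], [255, 0, 0, 0, 0, 0, 0]]}}

```text
time_s: 8.2
ee_pos: [0.5521, 0.1747, 0.1384]
eef_rot: [-3.141, 0.378, -2.732]
force: [-0.9, -0.9, 2.0]
grip_width: 0.01
grip_force: 15.0
```

```bash
python3 goal.py 0
```

```text
8.2 [0.5521 0.1747 0.1384] [-0.91 -0.9   1.97] [ 0.014  0.347 -0.006] 0.009962029643236704 15.000178813934326
0.0 [-0.05 -0.14  0.03] [-0.0005  0.0014 -0.0005]
```

Call:
{"fn": "apply_moves", "kwargs": {"deltas": [[255, 0.034, 0.015, -0.093, 0, 0, 0], [255, 0, 0, 0, 0, 0, 0], [255, 0, 0, 0, 0, 0, 0]]}}

```text
time_s: 8.5
ee_pos: [0.5525, 0.1749, 0.1376]
eef_rot: [-3.141, 0.378, -2.732]
force: [-3.4, -0.6, 5.4]
grip_width: 0.0099
grip_force: 15.0
```

```bash
python3 goal.py 0
python3 - <<'E'
from station import ctrl
import numpy as np
f=[]
for i in range(6):
    c=ctrl.camera('top' if i<5 else 'wrist');o=ctrl.get_obs();f.append(np.r_[o['force'],o['moment']])
print(np.mean(f,0).round(3),np.std(f,0).round(3))
np.savez('w5.npz',**c)
import cv2
cv2.imwrite('pics/w5.png',cv2.resize(c['img'][110:260,150:370,::-1],(792,540),interpolation=cv2.INTER_CUBIC))
E
```

```text
8.5 [0.5525 0.1749 0.1376] [-3.37 -0.64  5.41] [-0.065  0.481 -0.013] 0.00986547926192798 15.000620037317276
0.0 [-0.08 -0.15  0.11] [-0.0005  0.0015 -0.0005]
[-3.67  -1.217  5.191 -0.109  0.537  0.016] [0.454 0.221 0.443 0.032 0.02  0.04 ]
```

Run:
```python
from station import ctrl
import numpy as np,cv2
s=ctrl.camera('scene');w=cv2.imread('pics/w5.png')
a=cv2.resize(s['img'][150:220,305:405,::-1],(500,350),interpolation=cv2.INTER_CUBIC)
o=np.zeros((590,500,3),np.uint8);o[:350]=a;b=cv2.resize(w[130:480,200:580],(260,239));o[350:589,:260]=b
cv2.imwrite('pics/c6.png',o);print(ctrl.get_obs()['force'])
```

```text
[-2.91169206 -1.2621483   4.83646599]
```

View pics/c6.png

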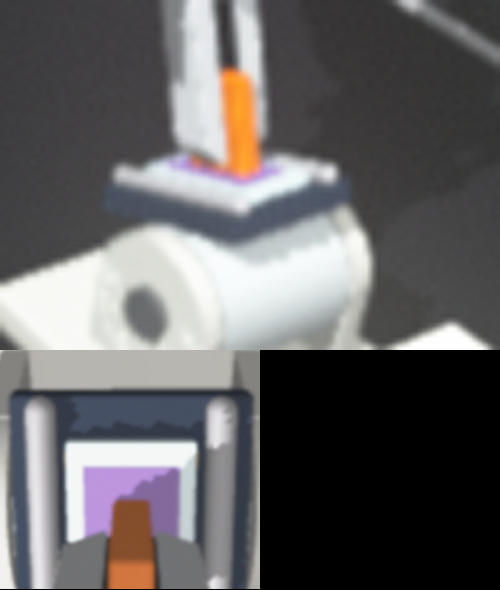

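The slide is seated low between the rails and pressed. I'll relax the grip briefly so the sprung bars can align it, then grip firmly again.

Call:
{"fn": "apply_moves", "kwargs": {"deltas": [[255, 0, 0, 0, 0, 0, 0], [255, 0, 0, 0, 0, 0, 0], [255, 0, 0, 0, 0, 0, 0]], "grip_force": 5}}

```text
time_s: 9.15
ee_pos: [0.5525, 0.1748, 0.1375]
eef_rot: [-3.141, 0.378, -2.732]
force: [-3.6, -2.0, 5.3]
grip_width: 0.0101
grip_force: 5.0
```

Call:
{"fn": "apply_moves", "kwargs": {"deltas": [[255, 0, 0, 0, 0, 0, 0], [255, 0, 0, 0, 0, 0, 0], [255, 0, 0, 0, 0, 0, 0]], "grip_force": 15}}

```text
time_s: 9.45
ee_pos: [0.5525, 0.1748, 0.1375]
eef_rot: [-3.141, 0.378, -2.732]
force: [-3.5, -1.6, 4.7]
grip_width: 0.0097
grip_force: 15.0
```

```bash
cat > f.py <<'E'
from station import ctrl
import numpy as np
f=[]
for i in range(6):
    ctrl.camera('top');o=ctrl.get_obs();f.append(np.r_[o['force'],o['moment']])
m=np.mean(f,0);print(o['time_s'],np.round(o['ee_pos'],4),m.round(3),'Fn',m[:3]@[-.338,-.146,.93],'Fx',m[:3]@[.853,.37,.368],'My',m[3:]@[-.398,.917,0])
E
python3 f.py
```

```text
9.75 [0.5525 0.1749 0.1375] [-3.24  -0.813  5.028 -0.056  0.429  0.016] Fn 5.890147321928691 Fx -1.2136120147522258 My 0.41564025829802426
```

Call:
{"fn": "apply_moves", "kwargs": {"deltas": [[255, -0.017, -0.007, -0.007, 0, 0, 0], [255, 0, 0, 0, 0, 0, 0], [255, 0, 0, 0, 0, 0, 0]]}}

```text
time_s: 10.05
ee_pos: [0.5525, 0.1748, 0.1376]
eef_rot: [-3.141, 0.379, -2.732]
force: [-2.0, -0.7, 5.3]
grip_width: 0.0097
grip_force: 15.0
```

```bash
python3 f.py
```

```text
10.35 [0.5525 0.1748 0.1376] [-2.693 -0.697  5.441  0.036  0.329  0.027] Fn 6.072428572344673 Fx -0.5524451703972888 My 0.28693949847050565
```

```bash
python3 -c "
from station import ctrl
print(ctrl.hand_in())"
```

```text
the job is handed in; nothing more can be done
None
```

I handed the job in with the middle slide still gripped between the rails and pressed on the bars with about 6 N in total; force readings suggest it is flush on both to within about 1°, and I never went near the other two slides or saw the stage move.

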